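# Call a colleague and point out the next two specimens

## Task

Press the yellow call button to call your colleague to the table and let it spring back, then show which specimens go under the microscope: point straight down at the red specimen puck, the gripper centred over it with the fingertips 2 to 3 cm above its top, and dwell there for two seconds. Then point at the green puck in the same way, and finish there, still pointing at it. Do not touch or move any of the five pucks.

Things in the scene. Friction and masses are not known exactly. Their poses are not given: they have to be found in the camera images.
- red_mount: loose round specimen puck, red, 30 mm across, 14 mm high, flat top with a small square grey metal specimen. Origin: centre of its underside, which rests on the table (z = 0); z up.
- green_mount: loose round specimen puck, green, 30 mm across, 13 mm high, flat top with a narrow metal specimen. Origin: centre of its underside, which rests on the table (z = 0); z up.
- black_mount: loose round specimen puck, black, 40 mm across, 18 mm high, round metal specimen; a bystander. Origin: centre of its underside, which rests on the table (z = 0); z up.
- resin_mount: loose round specimen puck, cream-coloured resin, 25 mm across, 20 mm high; a bystander. Origin: centre of its underside, which rests on the table (z = 0); z up.
- small_black_mount: loose round specimen puck, black, 30 mm across, 15 mm high, square metal specimen; a bystander. Origin: centre of its underside, which rests on the table (z = 0); z up.
- call_button_top (a point): centre of the top face of the yellow call button, a round cap 32 mm across on a grey housing fixed to the table; pressed straight down. At rest the cap top is 22 mm above the table; the housing is 48 mm across and 12 mm high; nothing else stands within 50 mm of it.
- call_button (a joint): travel of the call button in m: 0 released, 0.006 fully pressed (takes about 5 N; it springs back when let go). It counts as pressed beyond 0.004.

How it is judged:
On the way, in this order (a step that is already met when the one before it is completed fails the run):
1. the call button is pressed (value of joint call_button above 0.004 m), for 0.05 s.
2. the gripper points down at the red puck without contact for 1.5 s, the call button released (horizontal distance between the grasp point and red_mount below 0.015 m and height (world z) of the grasp point between 0.034 and 0.085 m and angle between the grasp point's own z axis and vertical above 2.79 rad and value of joint call_button below 0.002 m), for 1.5 s.
At the end, for the whole second after the job is handed in: The tool point (about 19 mm behind the fingertips) is within 15 mm sideways of the green puck's centre and 34 to 85 mm above the table, the gripper pointing down within 20 degrees. The button is released (under 2 mm); all pucks are upright and within 6 mm of their starts (horizontal distance between the grasp point and green_mount below 0.015 m and height (world z) of the grasp point between 0.034 and 0.085 m and angle between the grasp point's own z axis and vertical above 2.79 rad and value of joint call_button below 0.002 m and distance of each of red_mount, green_mount, black_mount, resin_mount, small_black_mount from where it was at the start of the episode below 0.006 m and angle between each of red_mount, green_mount, black_mount, resin_mount, small_black_mount's own z axis and vertical below 0.1 rad); the robot touches nothing.
It fails at once if the red puck is touched by the robot or moved by more than 6 mm (contact force between any of the fingers, the arm and red_mount above 0.3 N or distance of red_mount from where it was at the start of the episode above 0.006 m).
It fails at once if the green puck is touched by the robot or moved by more than 6 mm (contact force between any of the fingers, the arm and green_mount above 0.3 N or distance of green_mount from where it was at the start of the episode above 0.006 m).
It fails at once if the large black puck is touched by the robot or moved by more than 6 mm (contact force between any of the fingers, the arm and black_mount above 0.3 N or distance of black_mount from where it was at the start of the episode above 0.006 m).
It fails at once if the cream puck is touched by the robot or moved by more than 6 mm (contact force between any of the fingers, the arm and resin_mount above 0.3 N or distance of resin_mount from where it was at the start of the episode above 0.006 m).
It fails at once if the small black puck is touched by the robot or moved by more than 6 mm (contact force between any of the fingers, the arm and small_black_mount above 0.3 N or distance of small_black_mount from where it was at the start of the episode above 0.006 m).
It also fails if it takes over 48 s, if anything falls off the work surface, if the arm or the gripper's body presses on something with over 40 N, if the wrist force passes 120 N, or if a joint passes its speed limit or range.

## Robot

A 6-joint arm with a two-finger parallel gripper is mounted at the origin on a cart in front of the work surface, level with it; the furniture and walls round the work are solid. World frame = base frame: x ahead of the robot, y to its left, z up, the work surface at z = 0. Lengths are in m, angles in rad, forces in N, time in s.
With the tool pointing down it reaches from about 0.3 to 0.825 m from the base axis. Payload 5.4 kg.
Tool frame: the origin (TCP) lies between the finger pads, 19 mm behind the fingertips; this is the grasp point; z points along the fingers, y is the line along which they close (so a half turn about z gives the same grasp; the last joint's range is limited). The gripper opens to 92 mm and grips with 3 to 60 N. Pads are 20 mm wide; open, the fingers measure 128 mm over their backs; the gripper's body (75 mm by 189 mm) begins 69 mm behind the grasp point.
Start: joints at [1.045, 0.158, 1.597, -0, 1.386, -0.21], TCP at [0.179, 0.547, 0.233] pointing down, gripper open.
Joint ranges: [-2.91, 2.91], [-0.94, 2.29], [0.18, 2.7], [-1.29, 4.43], [0.17, 2.64], [-3, 3]. Speed limits (rad/s): [2.57, 2.57, 3.14, 3.14, 3.14, 3.14].

## Interface

Orientations are given as a unit quaternion [x, y, z, w].
In Python, from rig import env, observe, viewer gives the robot as it stands. Calls block until the motion is done:
- env.reach(position, orientation): joint-space move of the TCP to a pose.
- env.line_to(position, feed=0.15, orientation=None): straight line of the TCP; orientation=None keeps the orientation; feed is the mean speed in m/s.
- env.movej(angles): joint-space move.
- env.gripper_open() and env.clamp(): open the fingers fully, or close them until they stop; the grip force is fixed at half the most.
- env.sleep(seconds).
- env.inverse_kinematics(position, orientation): joint angles nearest the present ones, or None.
- observe(): the state.
- viewer.camera(name): name is "side" or "top"; returns (picture, depth): 400x640x3 uint8, red, green, blue; 400x640 float32, m along the optical axis (not along the pixel's ray), 0 where there is no reading.
- viewer.camera_params(name): a dict with "mtx" (3x3 intrinsics, pixels), "rvec" (rotation vector, rad) and "tvec" (3), from world to camera coordinates, as OpenCV has them. Camera axes: x right, y down, z forward; pixel columns grow to the right and rows downward; lengths in m; the calibration is good to about 2 mm. A picture is of the moment at which its call begins. camera_params takes no time and is no camera call.
A pose or a line that the arm cannot do raises env.PlanningError and nothing moves.
- env.close_job(): hands the job in; it is judged then, once.
The state is a dict: "clock": time; "joint_positions": joint angles; "joint_velocities": joint speeds; "tau": joint torques, N m; "tcp_pos": TCP position; "orientation": TCP orientation; "wrist_force": force on the tool from outside, world axes, zero at the start; "ft_torque": the same for the moment, N m; "grip_width": finger opening in m; "finger_force": force on a finger pad.
Only numpy, scipy, OpenCV 4.12 (cv2) and the standard library are available. Lean on these libraries where they do the work, as an engineer would, in place of code of your own. Each camera call takes 0.05 s, during which the arm holds its last target. There are 200 camera calls.

## Working session

There is one attempt and no reset: what is moved stays moved. The work goes in short steps, each a Python script; the robot and the scene stay as the last script left them, time stands still between calls to the robot, and variables do not carry over. Pictures are saved under pics/ and viewed, at most 10 in all, crops included, and the job is handed in when it is done.

```bash
mkdir -p pics; python3 - <<'E'
from rig import env, observe, viewer
import cv2, numpy as np
for n in("top","side"):
    p,d=viewer.camera(n); cv2.imwrite(f"pics/{n}0.png",p[:,:,::-1]); np.save(f"pics/{n}0.npy",d)
    print(n,viewer.camera_params(n))
s=observe();print(s["clock"],s["orientation"],s["wrist_force"])
E
```

```text
top {'mtx': array([[461.16168441,   0.        , 310.7057079 ],
       [  0.        , 461.16168441, 203.17658658],
       [  0.        ,   0.        ,   1.        ]]), 'rvec': array([ 2.09220523, -2.11431544,  0.24631204]), 'tvec': array([0.02421958, 0.53572932, 0.79622971])}
side {'mtx': array([[512.65619924,   0.        , 328.77949579],
       [  0.        , 512.65619924, 194.10543883],
       [  0.        ,   0.        ,   1.        ]]), 'rvec': array([ 2.2418676 , -0.44094   ,  0.20748542]), 'tvec': array([-0.47186641,  0.17777009,  0.85075586])}
0.1 [ 1.57239011e-01  9.87560215e-01 -7.85894580e-04 -3.11833888e-04] [ 0.45367491 -0.27156698  0.75524676]
```

View pics/top0.png

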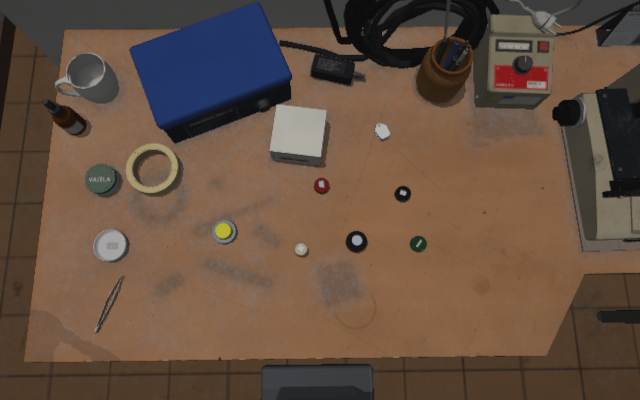

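View pics/side0.png

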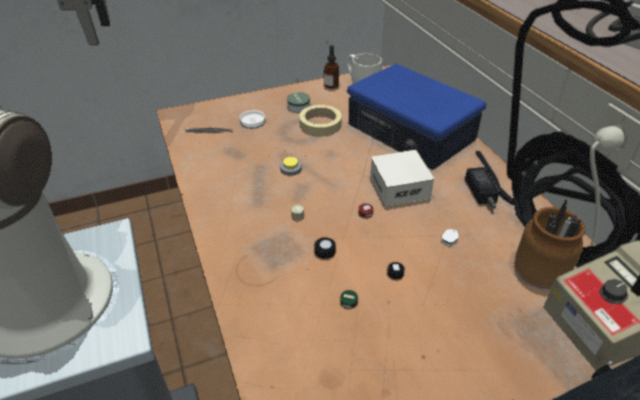

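The top view shows the button at about (223,231), red puck (321,185), green (418,244), large black (356,241), cream (301,249) and small black (402,194). A white box stands close behind the red puck. I'll take an enlarged crop and compute positions.

```bash
cat > h.py <<'E'
import cv2, numpy as np
from rig import viewer
def ray(n,u,v,z):
    c=viewer.camera_params(n);R=cv2.Rodrigues(c["rvec"])[0];t=c["tvec"]
    d=R.T@np.linalg.solve(c["mtx"],[u,v,1]);o=-R.T@t
    return o+d*(z-o[2])/d[2]
def pt(n,u,v,dep):
    c=viewer.camera_params(n);R=cv2.Rodrigues(c["rvec"])[0]
    return R.T@(dep*np.linalg.solve(c["mtx"],[u,v,1])-c["tvec"])
E
python3 - <<'E'
from h import *
im=cv2.imread("pics/top0.png");d=np.load("pics/top0.npy")
cv2.imwrite("pics/crop.png",cv2.resize(im[160:280,205:445],None,fx=3.3,fy=3.3,interpolation=cv2.INTER_CUBIC))
hsv=cv2.cvtColor(im,cv2.COLOR_BGR2HSV)
for n,(u,v),z,lo,hi in[("button",(223,231),.022,(22,150,100),(35,255,255)),("red",(321,185),.012,(170,120,40),(180,255,255)),("green",(418,244),.011,(55,80,20),(90,255,255))]:
    m=cv2.inRange(hsv,lo,hi)
    if n=="red": m|=cv2.inRange(hsv,(0,190,40),(5,255,255))
    w=np.zeros_like(m);w[v-14:v+15,u-14:u+15]=255;m&=w
    pts=cv2.findNonZero(m);c,r=cv2.minEnclosingCircle(pts)
    x,y,a,b=cv2.boundingRect(pts);
    print(n,len(pts),c,r,(x,y,a,b),ray("top",*c,z),pt("top",u,v,d[v,u]))
for u,v in[(274,160),(325,163),(300,161),(278,106),(327,110),(300,130)]:print("box",pt("top",u,v,d[v,u]))
for n,u,v,z in[("red",366,205,.014),("green",349,294,.013),("button",290,161,.022)]:print("side",n,ray("side",u,v,z))
for n,u,v in[("black",356,241),("resin",301,248),("sblack",402,193)]:print(n,ray("top",u,v,.018))
E
```

```text
button 194 (222.80612182617188, 230.29591369628906) 7.9130659103393555 (215, 223, 16, 16) [0.49331294 0.18756213 0.022     ] [0.49204506 0.18726026 0.02139079]
red 29 (321.260009765625, 184.55999755859375) 6.285107612609863 (315, 180, 13, 11) [ 0.58512493 -0.00314483  0.012     ] [ 0.58298382 -0.00247542  0.01653729]
green 133 (418.0, 243.5) 7.43313455581665 (411, 237, 15, 14) [ 0.46546802 -0.18835872  0.011     ] [ 0.46401658 -0.1874618   0.01447828]
box [ 6.41260032e-01  9.20182573e-02 -2.93017040e-05]
box [0.34244323 0.02429788 0.89650236]
box [0.63391635 0.03878715 0.01418894]
box [0.73521306 0.08088371 0.05325077]
box [ 0.7490864  -0.01805196  0.00212516]
box [0.68373511 0.03775614 0.05478355]
side red [0.5905827  0.00205959 0.014     ]
side green [ 0.46959535 -0.18657086  0.013     ]
side button [0.4955529  0.18601535 0.022     ]
black [ 0.4705601  -0.06784184  0.018     ]
resin [0.45817139 0.03781799 0.018     ]
sblack [ 0.56471548 -0.16152599  0.018     ]
```

View pics/crop.png

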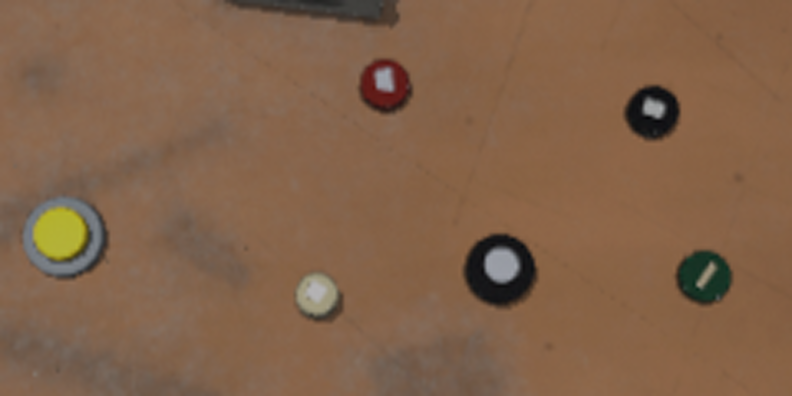

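The crop confirms the centres: red at crop (385,84), i.e. pixel (321.7,185.5), and green at crop (704,277), i.e. pixel (418.3,243.9). The surroundings are clear. I'll press the button with closed fingers.

```bash
python3 - <<'E'
from h import *
from rig import env, observe
q=[0.15724,0.98756,0,0]
env.clamp()
env.reach([.493,.1875,.10],q)
env.line_to([.493,.1875,.044],feed=.1)
f0=observe()["wrist_force"]
for z in(.040,.038,.0365,.0355):
    env.line_to([.493,.1875,z],feed=.02);s=observe();print(s["tcp_pos"],s["wrist_force"]-f0,s["clock"])
    if np.linalg.norm(s["wrist_force"]-f0)>15:break
env.sleep(.3)
print(observe()["wrist_force"]-f0)
p,d=viewer.camera("side");cv2.imwrite("pics/press.png",cv2.resize(p[100:230,200:400,::-1],None,fx=3,fy=3))
E
```

```text
[0.49375999 0.18760956 0.04062046] [1.52896278 0.2431438  1.41235945] 4.3083
[0.49369649 0.18758797 0.03844156] [2.38774116 1.72727279 3.20523353] 4.5583
[0.49367528 0.18757875 0.03687193] [3.4747019  0.90462965 3.39580151] 4.8083
[0.49364982 0.18757688 0.03584068] [4.41032461 0.48400723 4.69196164] 5.0583
[4.82032478 1.58735903 4.13004318]
```

View pics/press.png

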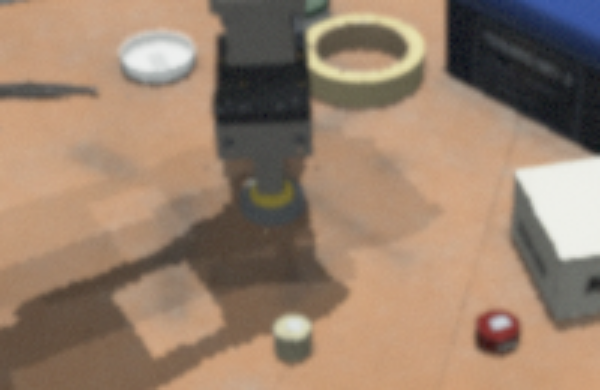

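The fingers are on the yellow cap at crop (270,190), with the cap pushed down. The force is rising with depth, about 4 to 5 N. I'll press to the stop for margin, release, then point at red.

```bash
python3 - <<'E'
from h import *
from rig import env, observe
x,y=.493,.1875
for z in(.0345,.0335):
    env.line_to([x,y,z],feed=.02);s=observe();print(s["tcp_pos"],s["wrist_force"])
    if s["wrist_force"][2]>14:break
env.sleep(.3);print(observe()["tcp_pos"],observe()["wrist_force"])
env.line_to([x,y,.12],feed=.1)
env.line_to([.583,-.003,.12],feed=.15)
env.line_to([.583,-.003,.059],feed=.06)
env.sleep(.3);print(observe()["tcp_pos"],observe()["clock"],observe()["wrist_force"])
for n,(a,b,c,e)in{"side":(100,230,250,450),"top":(130,260,220,420)}.items():
    p,d=viewer.camera(n);cv2.imwrite(f"pics/red_{n}.png",cv2.resize(p[a:b,c:e,::-1],None,fx=3,fy=3))
env.sleep(2.2)
E
```

```text
[0.49329963 0.18750867 0.03501041] [ 1.68335277 -0.2237986   7.97348219]
[0.49339625 0.18754117 0.03490582] [-0.80313854 -0.04864594 15.35012422]
[0.49340171 0.18753137 0.03489355] [-0.45071108  0.24642245 14.91622339]
[ 0.58313597 -0.00300748  0.05923146] 10.25 [ 0.59626496  0.45209343 -0.25356734]
```

View pics/red_side.png

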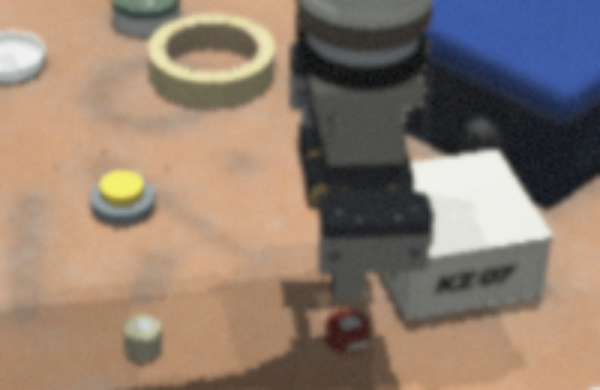

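View pics/red_top.png

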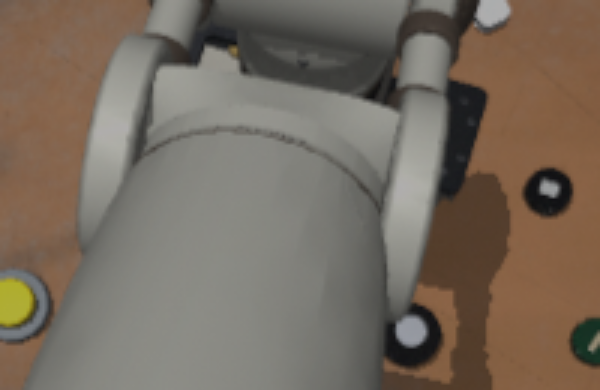

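The button hit its stop and has sprung back: the cap is raised at side crop (122,187). The fingertips, at crop (350,300), hang centred above the untouched red puck at (348,330). In the top view the arm hides the red puck. Next is green.

```bash
python3 - <<'E'
from h import *
from rig import env, observe
env.line_to([.583,-.003,.12],feed=.1)
env.line_to([.465,-.188,.12],feed=.15)
env.gripper_open()
env.line_to([.465,-.188,.058],feed=.06)
env.sleep(2)
s=observe();print(s["tcp_pos"],s["orientation"],s["clock"],s["wrist_force"],s["grip_width"])
p,d=viewer.camera("side");cv2.imwrite("pics/green.png",cv2.resize(p[120:380,150:500,::-1],None,fx=2,fy=2))
E
```

```text
[ 0.46504293 -0.18800464  0.05803201] [ 1.57205001e-01  9.87565990e-01 -1.97370696e-05  4.43912088e-05] 19.4833 [-0.55305253  0.54097898  0.03972449] 0.09158404311752259
```

View pics/green.png

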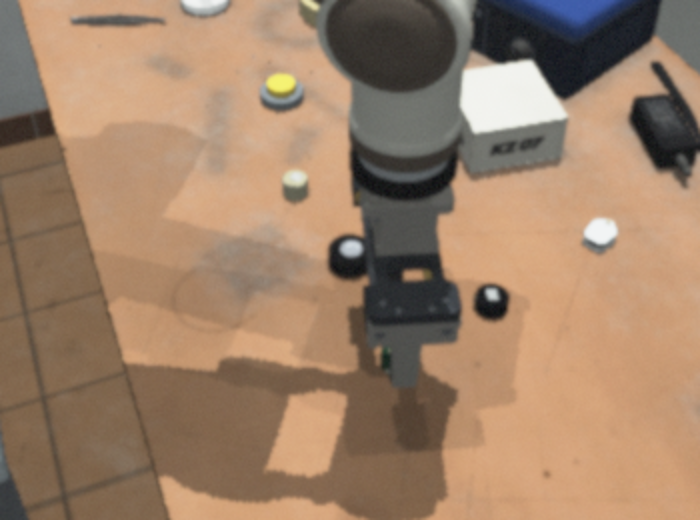

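The open gripper stands over the green puck, which shows between the fingers at crop (387,357). The other pucks I can see have not moved, and there is no contact force.

```bash
python3 -c "
from rig import env
print(env.close_job())"
```

```text
the job is handed in; nothing more can be done
None
```

I pressed the call button to its stop and it sprang back, dwelt over red for more than two seconds, and handed the job in pointing at green, with no sign of contact with any puck; the hand-in returned no verdict.

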